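# Hold a sharpening stone home in the bench clamp

### The arm

A 6-joint arm with a two-finger parallel gripper is mounted at the origin on a cart in front of the work surface, level with it; the furniture and walls round the work are solid. World frame = base frame: x ahead of the robot, y to its left, z up, the work surface at z = 0. Lengths are in m, angles in rad, forces in N, time in s.
With the tool pointing down it reaches from about 0.35 to 0.775 m from the base axis. Payload 5.5 kg.
Tool frame: the origin (TCP) lies at the very end of the fingers, on their centre line; the grasp point (between the pads) lies 19 mm behind it; z points along the fingers, y is the direction in which the jaws open and shut (so a half turn about z gives the same grasp; the last joint's range is limited). The gripper opens to 85 mm and grips with 20 to 120 N. Pads are 22 mm wide; open, the fingers measure 114 mm over their backs; the gripper's body (76 mm by 85 mm) begins 54 mm behind the grasp point. The pads swing forward as they close: fully open they stand 13 mm farther back than shut.
Start: joints at [1.206, 0.313, 0.046, 1.304, 0, 1.431], TCP at [0.128, 0.561, 0.231] pointing down, gripper open.
Joint ranges: [-2.76, 2.76], [-0.86, 1.69], [-1.03, 1.26], [-2.2, 2.34], [-1.47, 1.5], [-3.14, 3.14]. Speed limits (rad/s): [2.57, 2.57, 3.14, 3.14, 3.14, 3.14].

### API

Orientations are given as a unit quaternion [w, x, y, z].
In Python, from workcell import get_state, read_camera, hand_in, find_in, silhouettes gives the robot as it stands. The module is installed in compiled form; this text tells all that it offers.
- The arm moves only by the tool send_rows, never from a script. Its argument "deltas" is a list that holds one entry, the list of rows, each a list of 6 numbers: the shift along the world's x, y, z in cm, then the turn, a rotation vector about the world's x, y, z in degrees. In form: [[[dx, dy, dz, wx, wy, wz], ...]]. A call has 1 to 12 rows; each row is the pose to reach, as a shift and turn from the pose commanded when the call began; what a row does not reach only later rows make up. A row lasts 1/10 s, in which the tool goes at most 50 mm and 8.59 degrees, less where a joint would pass 70% of its speed; a pose out of reach is approached as far as the arm can. A call with a gripper value outside its range is refused whole. "jaw" is the opening, from -1 (shut) to 1 (fully open), so that 0 is half open, set as the call begins (left out, the last holds). The fingers move at their own pace and stop on an object; "force" is the grip in N (left out, the last holds). Time passes only in rows, so rows that repeat a pose let the fingers close. It gives the time, the measured TCP pose, the force and the opening at its end, in the units of the state.
- get_state(): the state, without advancing time (a new reading comes with each control period).
- read_camera(name): name is "side" or "top"; returns a dict with "img" (480x640x3 uint8, red, green, blue), "z_map" (480x640 float32, m along the optical axis (not along the pixel's ray), 0 where there is no reading), "vfov" (degrees; the focal length in pixels is half the picture's height over the tangent of half this angle, whatever the lens; pixels are square), "cx", "cy" (the principal point, pixels), "k1" (the pictures are not rectified: a ray, as slopes to the right and down, at radius r is drawn at 1 + k1 r^2 times it, then the intrinsics apply), "R" (3x3) and "t" (3): a world point X has camera coordinates R X + t. Camera axes: x right, y down, z forward; pixel columns grow to the right and rows downward; lengths in m; the calibration is good to about 2 mm. A picture is of the moment at which its call begins.
- hand_in(): hands the job in, once; it reports no verdict.
Trained networks look in a picture, given as the dict that the camera call returned (one of the last four; its "shot" number tells which), for a name from the list of things; names that differ only in an ending like _2 or _b are one class to them, and where a whole thing is asked for, a point or a joint stands for the part that bears it (a point fixed in the world has none). Each returns a list of dicts, best first, with "conf" (0 to 1); they miss things now and then, are a little off and sometimes report something else, mostly with a low value. They report only what shows in the picture. A call takes as long as a camera call. They do not tell look-alikes from the thing itself.
- find_in(picture, thing): "box" ([centre column, centre row, width, height] in pixels, round what is visible of it).
- silhouettes(picture, thing): "mask" (480x640 bool, what is visible of it) and "box" ([centre column, centre row, width, height] in pixels, round what is visible of it).
The state is a dict: "clock": time; "joint_pos": joint angles; "qvel": joint speeds; "tau": joint torques, N m; "tcp_pos": TCP position; "orientation": TCP orientation; "wrist_force": force on the tool from outside, world axes, zero at the start; "ft_torque": the same for the moment, N m; "finger_gap": finger opening in m.
Only numpy, scipy, OpenCV 4.12 (cv2) and the standard library are available. Lean on these libraries where they do the work, as an engineer would, in place of code of your own. Each camera call takes 0.05 s, during which the arm holds its last target.

### The job

The nail nippers are to be sharpened: take the white stone out of the rack, stand it on edge in the open front part of the clamp's slot, then slide it forward along the slot, under the yoke, against the sprung stop. Press it against the stop with a steady push of about 8 N (5 to 11 N; the stone is brittle, so never more than 15 N) for at least two seconds, and finish while still holding it pressed like that in the gripper, so that a colleague can tighten the clamp screws. Leave the brown stone, nippers, brush and oil bottle as they are.

Things in the scene. Friction and masses are not known exactly. Their poses are not given: they have to be found in the camera images.
- white_stone_center (a point): centre of the white sharpening stone, a plain rectangular bar 130 x 10 x 40 mm (x length, y thickness, z height), 0.12 kg, loose. It starts standing on its long edge in one of the two slots of the rack (either one), its centre 28 mm above the worktop, its top edge 48 mm; the upper 26 mm stands clear of the rack. Its two ends are alike
- brown_stone_center (a point): centre of the other stone, of the same size and standing likewise in the rack's other slot, red-brown; not to be disturbed
- stone_rack: grey rack for the stones, 100 x 124 x 22 mm, does not move when pushed; origin at the centre of its underside, z up. Two slots along its x, 80 mm apart at y = +40 and -40 mm, 13 mm wide, open at both ends and on top, floor 8 mm above the worktop
- stone_clamp: aluminium stone clamp, screwed down on a dark base plate 200 x 78 mm (immovable). Origin on the worktop below the slot's middle line; x runs along the slot from its open front end (x = -95 mm) towards the stop, z up. Slot 13 mm wide, centred on y = 0, floor at z = 8 mm, walls up to z = 24 mm, the top 4 mm flared to 21 mm; open above from x = -95 to +18 mm
- yoke (a point): middle of the underside of the clamp's yoke strap, at x = +28, z = 52 mm of stone_clamp: the strap bridges the slot from x = +18 to +38 mm, 4 mm above a stone standing on the floor; it is 37 mm wide, its top at z = 58, bolt heads to 61 mm. Behind it an end block 48 mm high from x = 62 to 85 mm
- thumb_screws (a point): midway between the outer ends of the clamp's two knurled thumb screws, backed off, for the colleague: they stand out of the -y side to y = -41 mm, at x = -58 and -8 mm of stone_clamp, no higher than z = 22 mm
- stop: sprung stop: black rubber-faced pad 10 mm wide, 28 mm high at the slot's far end. Origin at the centre of its front face; unpressed at x = +40, y = 0, z = 28 mm of stone_clamp. It yields along the clamp's +x by at most 14 mm and springs back; it pushes back with 2 N as it begins to move plus 0.8 N per mm (5 N at 3.75 mm, 8 N at 7.5 mm, 11 N at 11.25 mm)
- nail_nippers: steel nail nippers, 42 x 121 x 11 mm, lying on the worktop; not to be disturbed; origin at the centre of the underside
- nail_brush: white nail brush, 36 x 98 x 32 mm, on the worktop; not to be disturbed; origin at the centre of the underside
- oil_dropper: small amber oil bottle with black dropper cap, 33 mm wide, 102 mm high; not to be disturbed; origin at the centre of the underside
Not all that is in view belongs to the job. What is shaped like the part that bears white_stone_center but turquoise is not meant.

How it is judged:
On the way, in this order (a step that is already met when the one before it is completed fails the run):
1. the white stone is lifted clear of the rack (height (world z) of white_stone_center above 0.055 m), for 0.1 s.
2. the white stone, in the gripper, stands on the floor of the slot, short of the stop (z of white_stone_center in the frame of stone_clamp below 0.0305 m and y of white_stone_center in the frame of stone_clamp between -0.003 and 0.003 m and x of white_stone_center in the frame of stone_clamp between -0.125 and -0.03 m and angle between the x axis of white_stone_center and the x axis of stone_clamp, either way round below 0.06 rad and contact force between the fingers and white_stone above 1 N), for 0.2 s.
3. the white stone is pressed steadily against the sprung stop with 5 to 11 N for two seconds (contact force between white_stone and stop between 5 and 11 N), for 2 s.
At the end, for the whole second after the job is handed in: The white stone stands in the slot (centre within 3 mm of the slot's middle, at most 2.5 mm off the floor, within 0.06 rad of its direction), pressed by the gripper, which still holds it, against the sprung stop with 5 to 11 N, at rest, through the last second (all of step 3 and contact force between the fingers and white_stone above 1 N and z of white_stone_center in the frame of stone_clamp below 0.0305 m and y of white_stone_center in the frame of stone_clamp between -0.003 and 0.003 m and angle between the x axis of white_stone_center and the x axis of stone_clamp, either way round below 0.06 rad and linear speed of white_stone below 0.01 m/s); the arm keeps its last pose, push and grip.
It fails at once if the white stone is pressed against the stop with more than 15 N (contact force between white_stone and stop above 15 N).
It fails at once if the brown stone is moved more than 15 mm (distance of brown_stone_center from where it was at the start of the episode above 0.015 m).
It fails at once if the nippers, brush or oil bottle are moved more than 20 mm (distance of any of nail_nippers, nail_brush, oil_dropper from where it was at the start of the episode above 0.02 m).
It fails at once if the oil bottle is tipped (angle between oil_dropper's own z axis and vertical above 0.5 rad).
It also fails if it takes over 48 s, if anything falls off the work surface, if the arm or the gripper's body presses on something with over 40 N, if the wrist force passes 120 N, or if a joint passes its speed limit or range.

## Working session

There is one attempt and no reset: what is moved stays moved. The work goes in short steps, Python scripts to look and compute and a tool call to move; the robot and the scene stay as the last step left them, time stands still between calls to the robot, and variables do not carry over. Pictures are saved under pics/ and viewed, and the job is handed in when it is done.

Besides the shell and the picture viewer there is one more tool, called after "Emit:" in YAML: its name, and indented under it one key for each argument. send_rows: Moves the arm, as the interface text tells. Its arguments: {"type":"object","properties":{"deltas":{"type":"array","items":{"type":"array","items":{"type":"array","items":{"type":"number"}}}},"jaw":{"type":"number"},"force":{"type":"number"}},"required":["deltas"]}

```bash
mkdir -p pics; cat > h.py <<'E'
import numpy as np, cv2
from workcell import get_state, read_camera, hand_in, find_in, silhouettes
def save(p,n): cv2.imwrite(f'pics/{n}.png',cv2.cvtColor(p['img'],cv2.COLOR_RGB2BGR))
def K(p):
    f=240/np.tan(np.radians(p['vfov'])/2); return np.array([[f,0,p['cx']],[0,f,p['cy']],[0,0,1.]])
def D(p): return np.array([p['k1'],0,0,0,0.])
def slopes(p,uv): return cv2.undistortPoints(np.array(uv,float).reshape(-1,1,2),K(p),D(p)).reshape(-1,2)
def onz(p,uv,z):
    s=slopes(p,uv); d=np.c_[s,np.ones(len(s))]@np.array(p['R']); c=-np.array(p['R']).T@np.array(p['t'])
    return c+d*((z-c[2])/d[:,2])[:,None]
def cloud(p):
    v,u=np.mgrid[:480,:640]; s=slopes(p,np.c_[u.ravel(),v.ravel()]); z=p['z_map'].ravel()
    X=(np.c_[s,np.ones(len(s))]*z[:,None]-np.array(p['t']))@np.array(p['R']); X[z==0]=np.nan
    return X.reshape(480,640,3)
def proj(p,X):
    rv,_=cv2.Rodrigues(np.array(p['R'])); return cv2.projectPoints(np.array(X,float).reshape(-1,1,3),rv,np.array(p['t'],float),K(p),D(p))[0].reshape(-1,2)
E
python3 - <<'E'
from h import *
s=get_state(); print(s)
for n in ('top','side'):
    p=read_camera(n); save(p,n+'0'); print(n,p['vfov'],p['cx'],p['cy'],p['k1'],-np.array(p['R']).T@p['t'],np.array(p['R'])[2])
    for t in ['white_stone_center','brown_stone_center','stone_rack','stone_clamp','nail_nippers','nail_brush','oil_dropper','stop']:
        print(t,[(np.round(d['box']).tolist(),round(d['conf'],2)) for d in find_in(p,t)])
E
```

```text
{'clock': 0.0, 'joint_pos': array([ 1.20640871e+00,  3.14011927e-01,  4.50130723e-02,  1.30359946e+00,
       -1.43357995e-05,  1.43115913e+00]), 'qvel': array([-0.00124297,  0.0001655 ,  0.00021596,  0.00131267,  0.0016769 ,
       -0.00095048]), 'tau': array([-8.10156671e-04, -4.80623710e+01,  2.98536730e+01,  1.93646637e-02,
       -6.22366474e-05, -1.77813700e-06]), 'tcp_pos': array([0.12800271, 0.56006399, 0.23041625]), 'orientation': array([-2.17723823e-04,  1.12138792e-01,  9.93692145e-01, -8.74319216e-04]), 'wrist_force': array([-0.31119268,  0.59215474,  0.61005312]), 'ft_torque': array([ 0.02145384, -0.03129763, -0.03446717]), 'finger_gap': 0.08518005448672966}
top 55.52702582969929 327.72292928924065 231.5225684695606 -0.10099774639757912 [0.35302741 0.05060744 1.07559394] [ 8.41426440e-02  7.07809512e-04 -9.96453468e-01]
white_stone_center [([278.0, 255.0, 53.0, 13.0], 0.78), ([270.0, 186.0, 13.0, 58.0], 0.66), ([422.0, 293.0, 55.0, 28.0], 0.62)]
brown_stone_center [([304.0, 192.0, 11.0, 53.0], 0.59)]
stone_rack [([286.0, 191.0, 56.0, 48.0], 0.75)]
stone_clamp [([379.0, 208.0, 43.0, 88.0], 0.58)]
nail_nippers [([468.0, 217.0, 38.0, 39.0], 0.81)]
nail_brush [([191.0, 204.0, 41.0, 21.0], 0.87)]
oil_dropper [([471.0, 175.0, 22.0, 19.0], 0.71)]
stop [([380.0, 208.0, 44.0, 85.0], 0.67)]
side 43.228266592764044 316.25835246691975 241.93352775828947 -0.07629367235151402 [0.26324357 1.15309379 0.97679037] [ 0.12276663 -0.76692792 -0.62988088]
white_stone_center [([332.0, 294.0, 22.0, 49.0], 0.92), ([382.0, 211.0, 28.0, 38.0], 0.91), ([266.0, 293.0, 48.0, 21.0], 0.76), ([288.0, 173.0, 7.0, 34.0], 0.5)]
brown_stone_center [([274.0, 266.0, 58.0, 26.0], 0.89)]
stone_rack [([267.0, 286.0, 49.0, 41.0], 0.55)]
stone_clamp [([301.0, 228.0, 78.0, 38.0], 0.79)]
nail_nippers [([323.0, 188.0, 31.0, 14.0], 0.56)]
nail_brush [([261.0, 364.0, 26.0, 40.0], 0.81)]
oil_dropper [([288.0, 175.0, 10.0, 32.0], 0.76)]
stop []
```

View pics/top0.png

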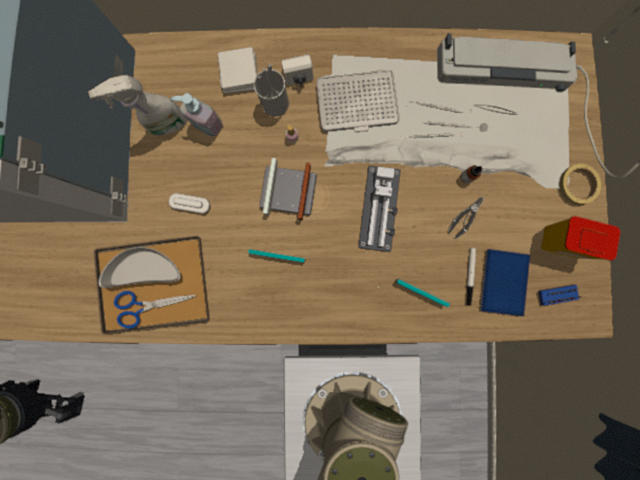

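View pics/side0.png

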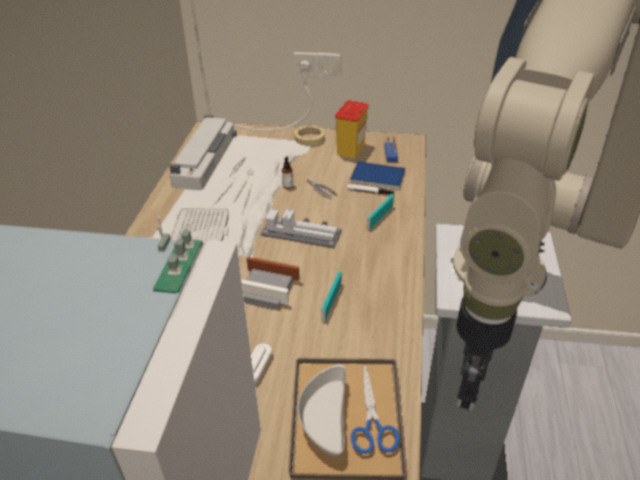

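```bash
python3 - <<'E'
from h import *
p=read_camera('top'); im=p['img'][140:290,160:520]
cv2.imwrite('pics/topz.png',cv2.cvtColor(cv2.resize(im,None,fx=2.2,fy=2.2,interpolation=cv2.INTER_CUBIC),cv2.COLOR_RGB2BGR))
s=read_camera('side'); im=s['img'][150:390,220:420]
cv2.imwrite('pics/sidez.png',cv2.cvtColor(cv2.resize(im,None,fx=2.5,fy=2.5,interpolation=cv2.INTER_CUBIC),cv2.COLOR_RGB2BGR))
np.savez('p0.npz',**{k+'_t':p[k] for k in p},**{k+'_s':s[k] for k in s})
E
```

```text
(no output)
```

View pics/topz.png

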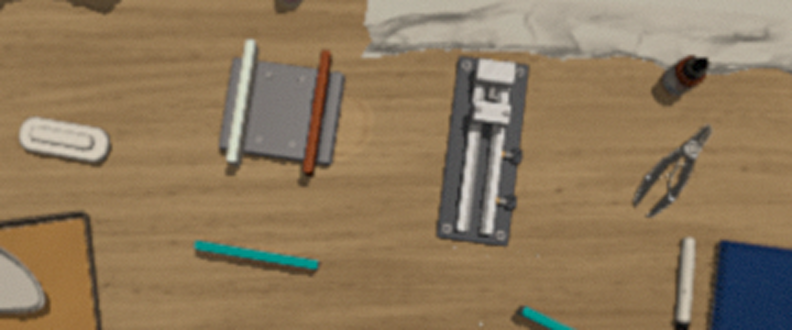

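View pics/sidez.png

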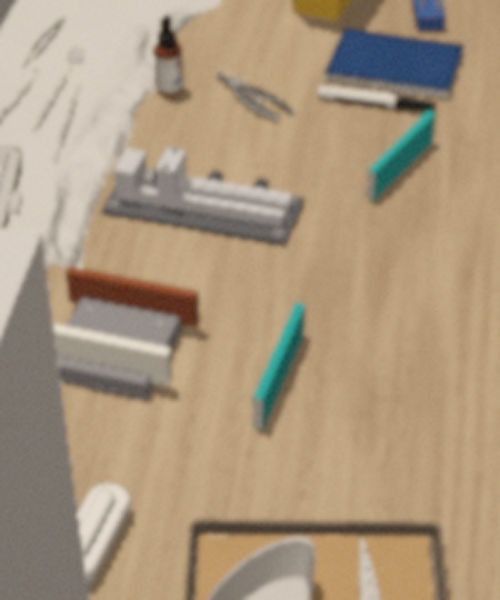

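```bash
python3 - <<'E'
from h import *
p=read_camera('top')
for n,(r0,r1,c0,c1) in dict(clampz=(158,258,350,412),rackz=(145,230,250,330)).items():
    im=p['img'][r0:r1,c0:c1]; cv2.imwrite(f'pics/{n}.png',cv2.cvtColor(cv2.resize(im,None,fx=6,fy=6,interpolation=cv2.INTER_NEAREST),cv2.COLOR_RGB2BGR))
X=cloud(p)
print('white col270',np.round(X[150:225:5,270],3).tolist())
print('row 225 clamp',np.round(X[225,360:400:2],3).tolist())
for t in ['white_stone_center','brown_stone_center','stone_clamp','stone_rack']:
    for d in silhouettes(p,t):
        m=d['mask']; print(t,round(d['conf'],2),m.sum(),cv2.minAreaRect(np.argwhere(m)[:,::-1].astype(np.float32)))
E
```

```text
white col270 [[0.643, 0.189, -0.003], [0.631, 0.189, -0.003], [0.618, 0.189, -0.001], [0.595, 0.183, 0.046], [0.584, 0.183, 0.045], [0.571, 0.183, 0.047], [0.56, 0.183, 0.046], [0.548, 0.182, 0.048], [0.536, 0.182, 0.049], [0.527, 0.184, 0.036], [0.517, 0.185, 0.025], [0.507, 0.187, 0.013], [0.497, 0.189, -0.005], [0.485, 0.189, -0.002], [0.472, 0.188, 0.001]]
row 225 clamp [[0.458, -0.025, 0.003], [0.458, -0.03, 0.007], [0.458, -0.034, 0.01], [0.458, -0.039, 0.007], [0.458, -0.044, 0.006], [0.456, -0.047, 0.024], [0.456, -0.052, 0.021], [0.456, -0.056, 0.021], [0.457, -0.062, 0.012], [0.458, -0.068, 0.005], [0.457, -0.071, 0.012], [0.456, -0.075, 0.023], [0.456, -0.079, 0.026], [0.458, -0.087, 0.005], [0.457, -0.091, 0.008], [0.457, -0.096, 0.007], [0.458, -0.101, 0.005], [0.458, -0.106, 0.004], [0.459, -0.112, -0.006], [0.458, -0.116, 0.0]]
white_stone_center 0.95 462 ((269.8017272949219, 186.12930297851562), (8.694089889526367, 56.8778190612793), 9.162347793579102)
white_stone_center 0.81 279 ((421.20001220703125, 292.60003662109375), (56.348915100097656, 6.260990142822266), 26.56505012512207)
white_stone_center 0.8 242 ((276.51220703125, 255.91641235351562), (55.86834716796875, 5.236903667449951), 8.32564926147461)
brown_stone_center 0.7 399 ((303.7069091796875, 190.5272216796875), (7.644634246826172, 57.68698501586914), 7.4958577156066895)
stone_clamp 0.83 2830 ((379.5231018066406, 207.81539916992188), (35.22586441040039, 84.59169006347656), 7.125016689300537)
stone_clamp 0.56 382 ((467.7500305175781, 216.25), (16.970561981201172, 45.961936950683594), 45.0)
stone_clamp 0.29 635 ((188.85386657714844, 202.1692352294922), (40.93146514892578, 17.240825653076172), 7.125016689300537)
stone_rack 0.68 1736 ((287.4075012207031, 190.1011505126953), (52.9919319152832, 43.26027297973633), 8.746161460876465)
```

View pics/clampz.png

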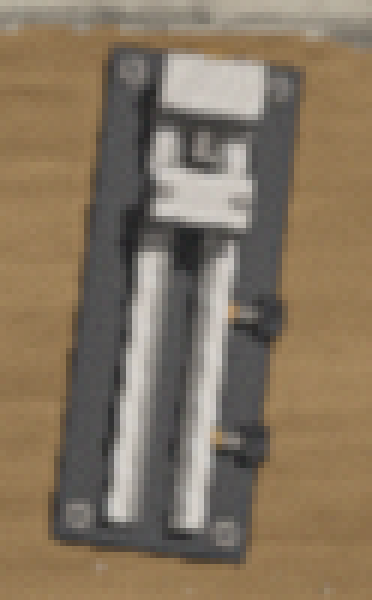

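View pics/rackz.png

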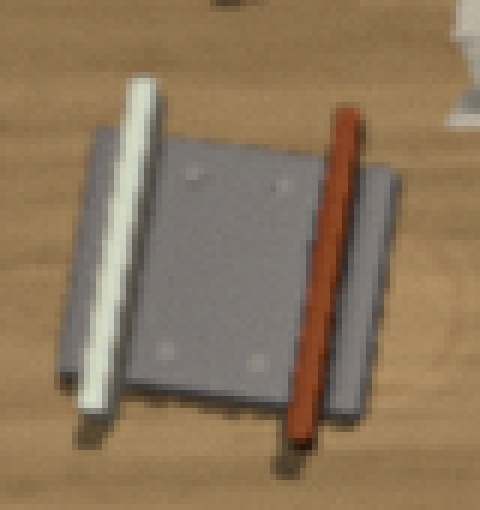

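```bash
python3 - <<'E'
from h import *
ps=[read_camera('top') for _ in range(4)]
p=ps[0]; G=np.mean([q['img'].astype(float) for q in ps],0)
# helper: sample grid in world coordinates, rectified view at height z
def rect(z,x0,x1,y0,y1,step=0.0005):
    xs=np.arange(x1,x0,-step); ys=np.arange(y1,y0,-step)
    X,Y=np.meshgrid(xs,ys,indexing='ij'); uv=proj(p,np.c_[X.ravel(),Y.ravel(),np.full(X.size,z)]).astype(np.float32)
    return cv2.remap(G.astype(np.float32),uv[:,0].reshape(X.shape),uv[:,1].reshape(X.shape),cv2.INTER_CUBIC)
for n,a in dict(r_white=(.048,.47,.63,.1,.22),r_clamp24=(.024,.38,.62,-.13,-.01),r_clamp8=(.008,.38,.62,-.13,-.01)).items():
    im=np.clip(rect(*a),0,255).astype(np.uint8); print(n,im.shape)
    # ticks each 10mm
    im=cv2.cvtColor(im,cv2.COLOR_RGB2BGR); im=cv2.resize(im,None,fx=1.25 if 'clamp' in n else 1.8,fy=1.25 if 'clamp' in n else 1.8)
    f=1.25 if 'clamp' in n else 1.8
    for k in range(0,60):
        y=int(k*20*f); cv2.line(im,(0,y),(4,y),(0,0,255),1); cv2.line(im,(y,0),(y,4),(0,0,255),1)
    cv2.imwrite(f'pics/{n}.png',im)
a=cv2.imread('pics/r_clamp24.png');b=cv2.imread('pics/r_clamp8.png');cv2.imwrite('pics/r_clamp.png',np.hstack([a,b]))
E
```

```text
r_white (321, 240, 3)
r_clamp24 (480, 240, 3)
r_clamp8 (480, 240, 3)
```

View pics/r_clamp.png

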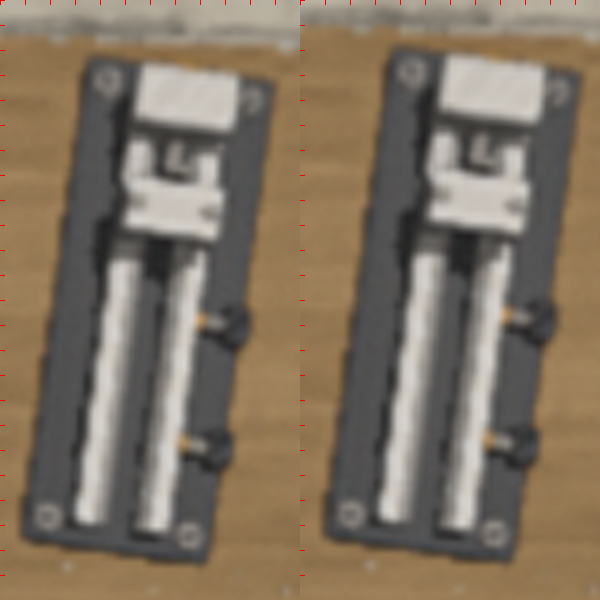

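View pics/r_white.png

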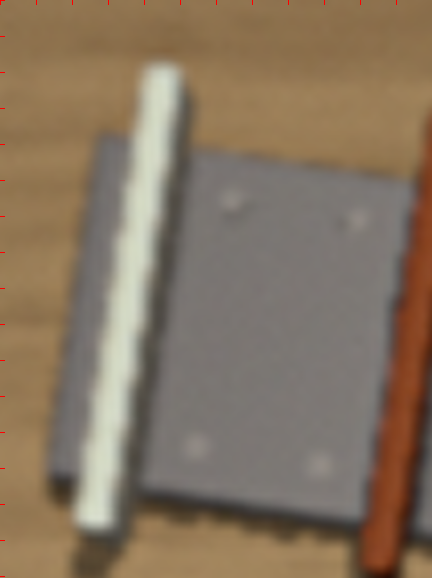

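```bash
cat > fit.py <<'E'
from h import *
from scipy.ndimage import gaussian_filter1d
def edgeline(p,G,z,P,Q,half,n=60,sign=None,trim=0.05):
    """find edge near the world segment P-Q at height z; search +-half along left normal. returns line fit (point, dir) offsets"""
    P=np.array(P,float);Q=np.array(Q,float);d=(Q-P)/np.linalg.norm(Q-P);nn=np.array([-d[1],d[0]])
    t=np.linspace(trim,1-trim,n)[:,None,None]; s=np.arange(-half,half,0.00025)[None,:,None]
    W=P+(Q-P)*t+nn*s; uv=proj(p,np.c_[W.reshape(-1,2),np.full(W.shape[0]*W.shape[1],z)]).astype(np.float32)
    I=cv2.remap(G,uv[:,0].reshape(W.shape[:2]),uv[:,1].reshape(W.shape[:2]),cv2.INTER_LINEAR)
    g=np.gradient(gaussian_filter1d(I,3,axis=1),axis=1)
    if sign is not None: g=np.clip(g*sign,0,None)
    else: g=abs(g)
    k=g.argmax(1); off=[]
    for i in range(n):
        a,b=max(k[i]-8,0),k[i]+9; w=g[i,a:b]; off.append((s[0,a:b,0]*w).sum()/(w.sum()+1e-12))
    off=np.array(off); tt=t[:,0,0]
    for _ in range(5):
        c=np.polyfit(tt,off,1); r=off-np.polyval(c,tt); ok=abs(r)<max(2*np.median(abs(r)),3e-4); tt,off=tt[ok],off[ok]
    A=P+nn*np.polyval(c,0);B=Q+nn*np.polyval(c,1)
    return A,B,np.std(r)*1000,len(off)
E
python3 - <<'E'
from fit import *
p=read_camera('top'); ps=[p]+[read_camera('top') for _ in range(5)]
G=np.mean([q['img'].astype(np.float32).mean(2) for q in ps],0).astype(np.float32)
V=np.mean([q['img'].astype(np.float32) for q in ps],0); 
def deg(A,B): return np.degrees(np.arctan2(*(B-A)[::-1]))
def show(n,r): print(n,np.round(r[0]*1e3,1),np.round(r[1]*1e3,1),'ang %.2f'%deg(r[0],r[1]),'rms %.2f n%d'%r[2:])
# rect coords: px*0.4mm: x=.62-row*.4mm ; y=-.01-col*.4mm
c=lambda r,q:(.62-r*.4e-3,-.01-q*.4e-3)
zp=.006
B=V[:,:,0].copy()  # red: plate vs wood strong
show('plateL',edgeline(p,B,zp,c(520,28),c(70,90),.008))
show('plateR',edgeline(p,B,zp,c(540,214),c(90,277),.008))
show('plateF',edgeline(p,B,zp,c(538,28),c(560,205),.008))
show('plateB',edgeline(p,B,zp,c(48,92),c(73,280),.008))
show('wallFl',edgeline(p,G,.024,c(522,78),c(525,96),.006))
show('wallFr',edgeline(p,G,.024,c(530,138),c(533,165),.006))
show('wallLi outerL',edgeline(p,G,.024,c(500,77),c(270,109),.005))
show('wallR outerR',edgeline(p,G,.024,c(400,181),c(350,190),.005))
d=lambda r,q:(.63-r*.5e-3/1.8,.22-q*.5e-3/1.8)
show('stoneL',edgeline(p,G,.048,d(520,78),d(70,143),.006))
show('stoneR',edgeline(p,G,.048,d(520,115),d(70,183),.006))
show('stoneF',edgeline(p,G,.048,d(62,147),d(66,180),.006))
show('stoneN',edgeline(p,G,.048,d(526,78),d(531,113),.006))
E
```

```text
plateL [412.3 -18.7] [592.2 -44.2] ang -8.06 rms 0.36 n51
plateR [403.8 -97.1] [ 583.8 -122.5] ang -8.04 rms 0.36 n43
plateF [403.7 -21.1] [393.8 -91.7] ang -98.00 rms 0.31 n43
plateB [603.6 -47.2] [ 590.5 -122. ] ang -99.87 rms 0.29 n29
wallFl [411.4 -41.2] [410.6 -48.5] ang -96.27 rms 0.08 n60
wallFr [408.2 -65.2] [407.8 -76.1] ang -91.90 rms 0.05 n60
wallLi outerL [420.  -41.1] [511.9 -54.1] ang -8.04 rms 0.42 n60
wallR outerR [459.6 -84.8] [480.  -86.3] ang -4.11 rms 0.09 n52
stoneL [485.7 199.5] [610.5 179.7] ang -9.01 rms 0.41 n59
stoneR [485.8 189.3] [610.6 169.6] ang -8.98 rms 0.15 n38
stoneF [612.2 179.2] [611.9 170. ] ang -91.80 rms 0.06 n60
stoneN [484.5 198.3] [483.2 188.5] ang -97.60 rms 0.09 n54
```

```bash
python3 - <<'E'
from h import *
p=read_camera('side')
def box(o,yaw,x0,x1,y0,y1,z0,z1):
    c,s=np.cos(np.radians(yaw)),np.sin(np.radians(yaw))
    return [(o[0]+c*x-s*y,o[1]+s*x+c*y,z) for z in(z0,z1) for x,y in((x0,y0),(x1,y0),(x1,y1),(x0,y1))]
C=(.5030,-.0714);W=(.5481,.1846)
bs=[box(W,-9,-.065,.065,-.005,.005,.008,.048),box(C,-8.04,-.105,.095,-.039,.039,0,.006),box(C,-8.04,.018,.038,-.0185,.0185,.052,.058),box(C,-8.04,.062,.085,-.0185,.0185,.008,.048),box(C,-8.04,-.095,.018,-.0065,.0065,.008,.024)]
for view in ('side','top'):
    p=read_camera(view); r0,c0,h,w,f=(200,240,120,120,6) if view=='side' else (150,250,110,160,5)
    im=cv2.cvtColor(cv2.resize(p['img'][r0:r0+h,c0:c0+w],None,fx=f,fy=f,interpolation=cv2.INTER_CUBIC),cv2.COLOR_RGB2BGR)
    for b,col in zip(bs,[(0,0,255),(0,255,0),(255,0,255),(255,255,0),(0,128,255)]):
        q=((proj(p,b)-[c0,r0]+.5)*f).astype(int)
        for i in range(4):
            for a,e in((i,(i+1)%4),(i+4,(i+1)%4+4),(i,i+4)): cv2.line(im,tuple(map(int,q[a])),tuple(map(int,q[e])),col,1)
    cv2.imwrite(f'pics/ov_{view}.png',im[:600,:800])
E
```

```text
(no output)
```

View pics/ov_side.png

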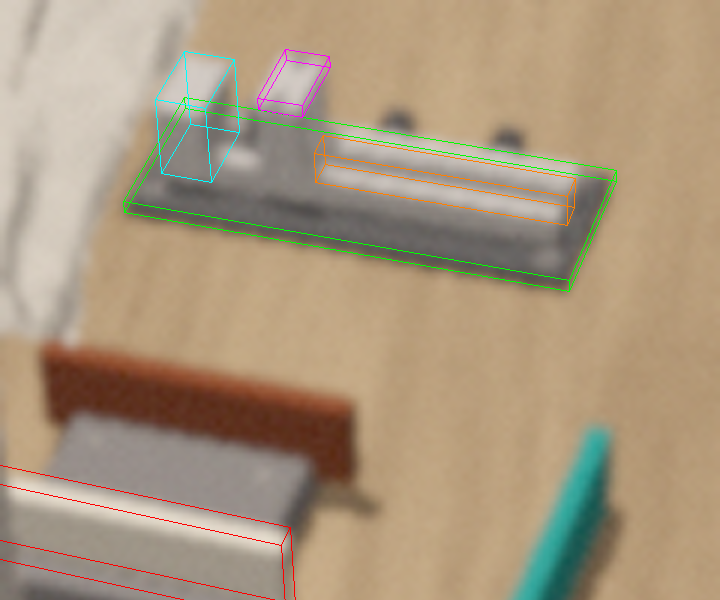

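View pics/ov_top.png

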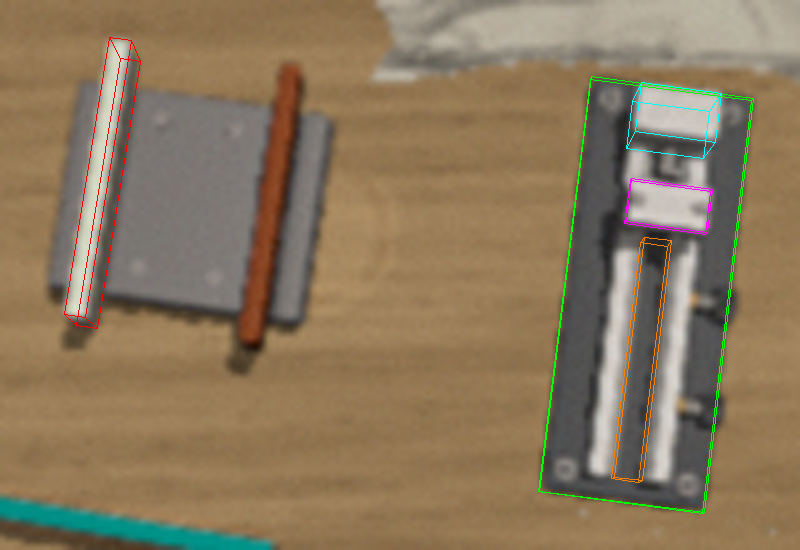

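Emit:
send_rows:
  deltas:
    - [[3.5, -3.1, 0, 0, 0, 0.3], [7, -6.3, 0, 0, 0, 0.7], [10.5, -9.4, 0, 0, 0, 1], [14, -12.5, 0, 0, 0, 1.3], [17.5, -15.7, 0, 0, 0, 1.6], [21, -18.8, 0, 0, 0, 2], [24.5, -22, 0, 0, 0, 2.3], [28, -25.1, 0, 0, 0, 2.6], [31.5, -28.2, 0, 0, 0, 2.9], [35, -31.4, 0, 0, 0, 3.2], [38.5, -34.5, 0, 0, 0, 3.6], [42, -37.64, 0, 0, 0, 3.9]]
  jaw: -0.1
  force: 40

```text
clock: 3.1
tcp_pos: [0.5495, 0.1826, 0.2315]
orientation: [0.0, 0.078, 0.997, 0.0]
wrist_force: [-0.1, 0.4, 0.2]
finger_gap: 0.0387
```

Emit:
send_rows:
  deltas:
    - [[0, 0, -4, 0, 0, 0], [0, 0, -8, 0, 0, 0], [0, 0, -12, 0, 0, 0], [0, 0, -15, 0, 0, 0], [0, 0, -15, 0, 0, 0], [0, 0, -15, 0, 0, 0]]

```text
clock: 3.7
tcp_pos: [0.548, 0.1842, 0.0816]
orientation: [-0.0, 0.078, 0.997, -0.0]
wrist_force: [0.1, 1.0, 1.3]
finger_gap: 0.0386
```

```bash
python3 - <<'E'
from h import *
s=get_state(); print(s['tcp_pos'],s['wrist_force'],s['clock'])
p=read_camera('side'); r0,c0=220,200
im=cv2.cvtColor(cv2.resize(p['img'][r0:r0+120,c0:c0+150],None,fx=5,fy=5,interpolation=cv2.INTER_CUBIC),cv2.COLOR_RGB2BGR); cv2.imwrite('pics/pre.png',im)
p=read_camera('top'); r0,c0=130,230
im=cv2.cvtColor(cv2.resize(p['img'][r0:r0+120,c0:c0+150],None,fx=5,fy=5,interpolation=cv2.INTER_CUBIC),cv2.COLOR_RGB2BGR); cv2.imwrite('pics/pret.png',im)
E
```

```text
[0.54804569 0.18416309 0.0815893 ] [0.07255528 0.97998914 1.28486026] 3.7
```

View pics/pre.png

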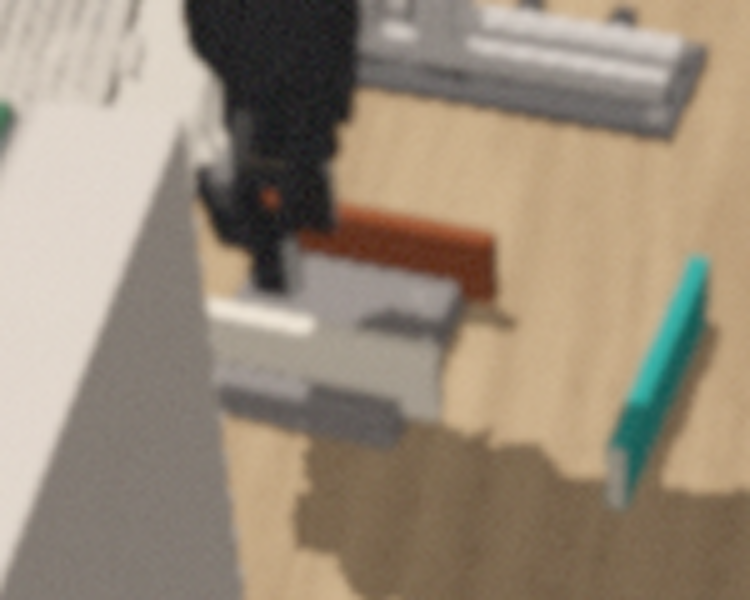

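View pics/pret.png

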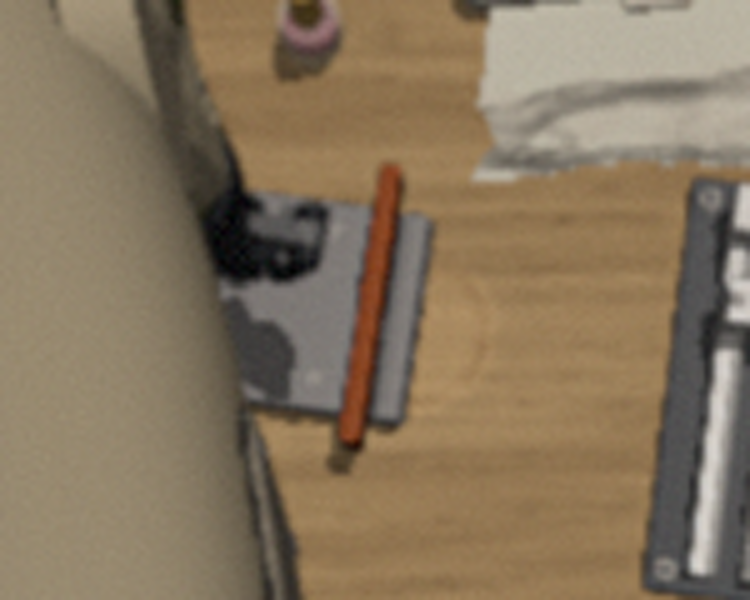

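```bash
python3 - <<'E'
from h import *
p=read_camera('side')
t=np.array([.548,.1842]);y=np.array([np.cos(np.radians(81)),np.sin(np.radians(81))])
for s in(-.024,-.019,.019,.024):
    print(s,(proj(p,[*(t+s*y),.0855])[0]-[200,220]+.5)*5)
print((proj(p,[.548,.1842,.048])[0]-[200,220]+.5)*5)
E
```

```text
-0.024 [316.73438066 221.41076982]
-0.019 [312.6574738  228.45800733]
0.019 [280.95112064 283.27815999]
0.024 [276.68198129 290.66129562]
[303.08947917 317.7214682 ]
```

Emit:
send_rows:
  deltas:
    - [[0, 0, -3, 0, 0, 0], [0, 0, -5, 0, 0, 0], [0, 0, -5.4, 0, 0, 0], [0, 0, -5.4, 0, 0, 0], [0, 0, -5.4, 0, 0, 0]]

```text
clock: 4.35
tcp_pos: [0.5495, 0.1845, 0.0291]
orientation: [0.001, 0.078, 0.997, 0.0]
wrist_force: [0.2, 0.4, 0.5]
finger_gap: 0.0384
```

Emit:
send_rows:
  deltas:
    - [[0, 0, 0, 0, 0, 0], [0, 0, 0, 0, 0, 0], [0, 0, 0, 0, 0, 0], [0, 0, 0, 0, 0, 0], [0, 0, 0, 0, 0, 0], [0, 0, 0, 0, 0, 0], [0, 0, 0, 0, 0, 0], [0, 0, 0, 0, 0, 0]]
  jaw: -1
  force: 50

```text
clock: 5.15
tcp_pos: [0.5493, 0.185, 0.0284]
orientation: [0.001, 0.078, 0.997, 0.001]
wrist_force: [0.6, 4.9, 6.0]
finger_gap: 0.009
```

```bash
python3 - <<'E'
from h import *
s=get_state(); print(s['tcp_pos'],s['wrist_force'],s['ft_torque'],s['clock'],s['finger_gap'])
E
```

```text
[0.54926306 0.18503151 0.02835   ] [0.56021006 4.92494806 5.96311944] [ 0.937528   -0.12950255  0.04605992] 5.15 0.008964326778196705
```

Emit:
send_rows:
  deltas:
    - [[0, 0, 0.5, 0, 0, 0], [0, 0, 1.5, 0, 0, 0], [0, 0, 3, 0, 0, 0], [0, 0, 5, 0, 0, 0], [0, 0, 8, 0, 0, 0], [0, 0, 8, 0, 0, 0], [0, 0, 8, 0, 0, 0], [0, 0, 8, 0, 0, 0]]

```text
clock: 5.95
tcp_pos: [0.547, 0.1836, 0.1059]
orientation: [-0.001, 0.078, 0.997, -0.001]
wrist_force: [-1.3, 0.3, -1.1]
finger_gap: 0.0086
```

```bash
python3 - <<'E'
from h import *
s=get_state(); print(s['tcp_pos'],s['wrist_force'],s['ft_torque'],s['clock'],s['finger_gap'])
for n in('side','top'):
    p=read_camera(n); save(p,n+'1')
E
```

```text
[0.54700464 0.18361965 0.10586985] [-1.30803736  0.31302348 -1.10001124] [-0.03375563  0.02989489  0.06027267] 5.95 0.008558093683061443
```

View pics/side1.png

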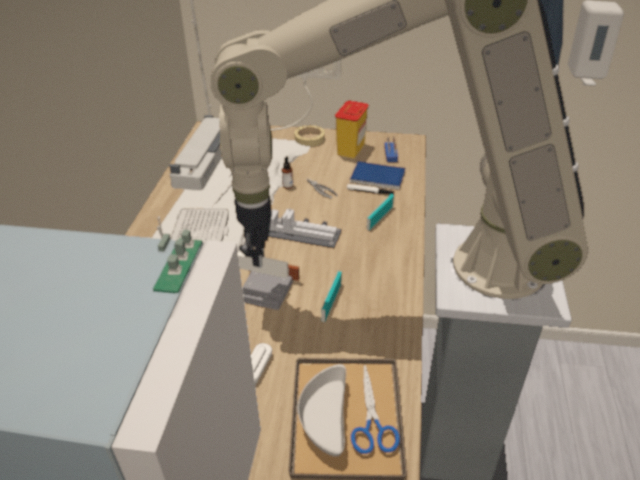

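View pics/top1.png

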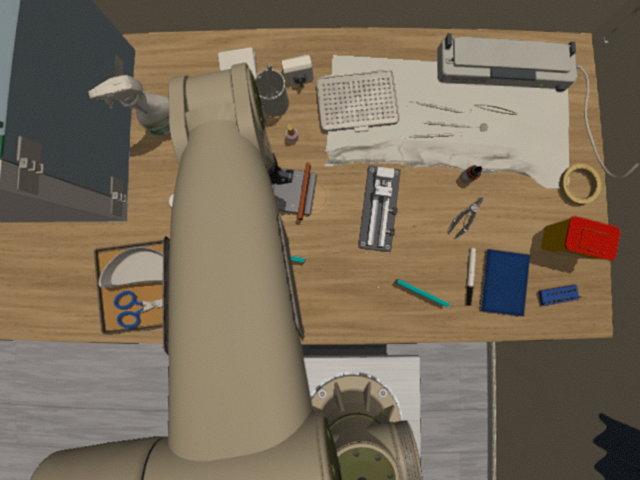

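Emit:
send_rows:
  deltas:
    - [[-1, -2, 0, 0, 0, 0], [-2.5, -6, 0, 0, 0, 0.2], [-4.2, -10, 0, 0, 0, 0.4], [-5.8, -14, 0, 0, 0, 0.6], [-7.5, -18, 0, 0, 0, 0.8], [-9, -21.5, 0, 0, 0, 1], [-10, -24, 0, 0, 0, 1], [-10.35, -24.8, 0, 0, 0, 1], [-10.35, -24.8, 0, 0, 0, 1], [-10.35, -24.8, 0, 0, 0, 1], [-10.35, -24.8, 0, 0, 0, 1]]

```text
clock: 7.15
tcp_pos: [0.445, -0.0629, 0.1072]
orientation: [-0.0, 0.069, 0.998, 0.0]
wrist_force: [1.3, -0.3, -1.4]
finger_gap: 0.0084
```

```bash
cat > ov.py <<'E'
from fit import *
import sys
name=sys.argv[1]; W=tuple(map(float,sys.argv[2:4])); zb=float(sys.argv[4])
def box(o,yaw,x0,x1,y0,y1,z0,z1):
    c,s=np.cos(np.radians(yaw)),np.sin(np.radians(yaw))
    return [(o[0]+c*x-s*y,o[1]+s*x+c*y,z) for z in(z0,z1) for x,y in((x0,y0),(x1,y0),(x1,y1),(x0,y1))]
C=(.5030,-.0714)
s=get_state(); print(s['tcp_pos'],s['orientation'],s['wrist_force'],s['ft_torque'],s['clock'],s['finger_gap'])
bs=[box(W,-8.04,-.065,.065,-.005,.005,zb,zb+.04),box(C,-8.04,-.105,.095,-.039,.039,0,.006),box(C,-8.04,.018,.038,-.0185,.0185,.052,.058),box(C,-8.04,.062,.085,-.0185,.0185,.008,.048)]
for view in ('side','top'):
    p=read_camera(view); r0,c0,h,w,f=(180,240,100,130,6) if view=='side' else (150,310,110,120,5)
    im=cv2.cvtColor(cv2.resize(p['img'][r0:r0+h,c0:c0+w],None,fx=f,fy=f,interpolation=cv2.INTER_CUBIC),cv2.COLOR_RGB2BGR)
    raw=im.copy()
    for b,col in zip(bs,[(0,0,255),(0,255,0),(255,0,255),(255,255,0)]):
        q=((proj(p,b)-[c0,r0]+.5)*f).astype(int)
        for i in range(4):
            for a,e in((i,(i+1)%4),(i+4,(i+1)%4+4),(i,i+4)): cv2.line(im,tuple(map(int,q[a])),tuple(map(int,q[e])),col,1)
    cv2.imwrite(f'pics/{name}_{view}.png',im[:600,:800]); cv2.imwrite(f'pics/{name}_{view}_raw.png',raw[:600,:800])
E
python3 ov.py a .4436 -.063 .086
```

```text
[ 0.44504974 -0.06285683  0.10715027] [-6.60983946e-05  6.88116398e-02  9.97629640e-01  2.35833802e-04] [ 1.26723198 -0.32321809 -1.38681728] [ 0.01427202 -0.0132773  -0.00402021] 7.15 0.008383561146618368
```

View pics/a_side.png

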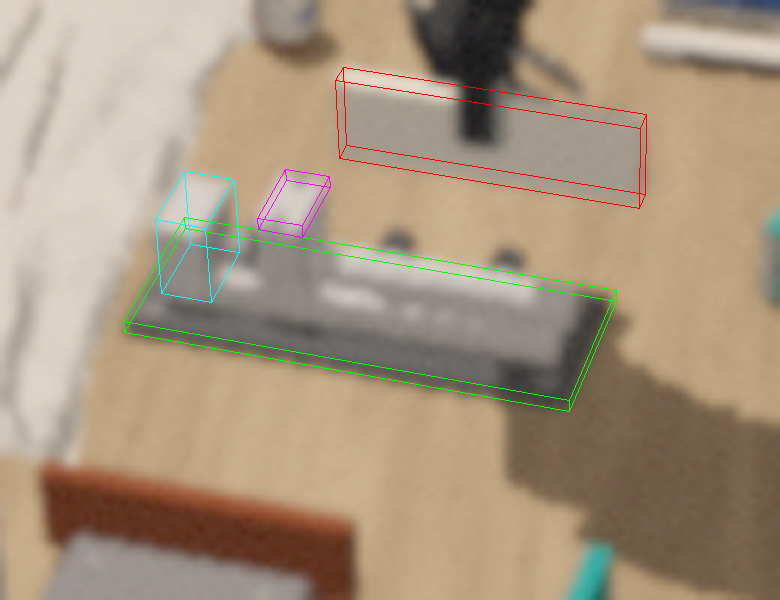

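View pics/a_top.png

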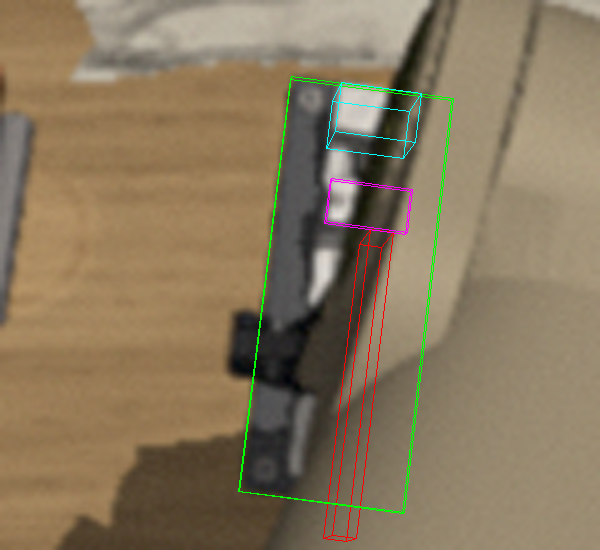

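Emit:
send_rows:
  deltas:
    - [[0, 0, -2, 0, 0, 0], [0, 0, -4, 0, 0, 0], [0, 0, -5.5, 0, 0, 0], [0, 0, -5.7, 0, 0, 0], [0, 0, -5.7, 0, 0, 0], [0, 0, -5.7, 0, 0, 0]]

```text
clock: 7.85
tcp_pos: [0.4454, -0.0638, 0.0511]
orientation: [0.001, 0.069, 0.998, -0.0]
wrist_force: [-0.1, -0.4, -1.3]
finger_gap: 0.0087
```

```bash
python3 ov.py b .4436 -.063 .0295
```

```text
[ 0.44543874 -0.06375127  0.05105975] [ 5.81255238e-04  6.92876474e-02  9.97596549e-01 -1.02176569e-04] [-0.07583673 -0.38961728 -1.25651048] [ 0.01966204 -0.05930503 -0.01096611] 7.85 0.008733313227077846
```

View pics/b_side_raw.png

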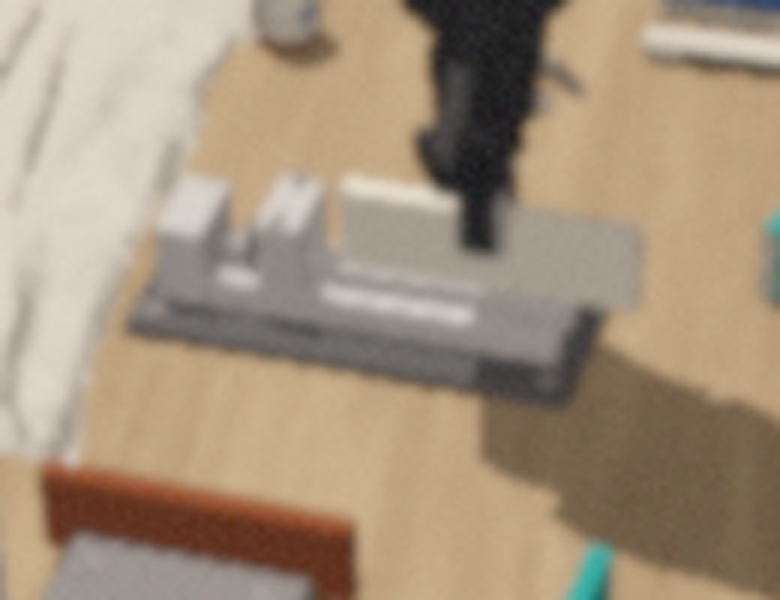

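Emit:
send_rows:
  deltas:
    - [[0, 0, -0.3, 0, 0, 0], [0, 0, -0.6, 0, 0, 0], [0, 0, -0.9, 0, 0, 0], [0, 0, -1.2, 0, 0, 0], [0, 0, -1.2, 0, 0, 0], [0, 0, -1.2, 0, 0, 0]]

```text
clock: 8.55
tcp_pos: [0.4448, -0.0632, 0.0381]
orientation: [0.0, 0.069, 0.998, 0.001]
wrist_force: [2.6, 3.3, -2.2]
finger_gap: 0.0086
```

Emit:
send_rows:
  deltas:
    - [[0, 0, -0.2, 0, 0, 0], [0, 0, -0.4, 0, 0, 0], [0, 0, -0.6, 0, 0, 0], [0, 0, -0.8, 0, 0, 0], [0, 0, -0.8, 0, 0, 0], [0, 0, -0.8, 0, 0, 0]]

```text
clock: 9.15
tcp_pos: [0.4448, -0.0631, 0.0301]
orientation: [0.0, 0.069, 0.998, 0.001]
wrist_force: [1.6, 5.8, -1.2]
finger_gap: 0.0087
```

```bash
python3 ov.py c .4436 -.063 .008
```

```text
[ 0.44476193 -0.06305648  0.03012629] [6.78906515e-05 6.93132993e-02 9.97594505e-01 9.30362989e-04] [ 1.57248812  5.78961671 -1.20544254] [ 1.21666855 -0.38858717  0.08575952] 9.15 0.008652174271785835
```

View pics/c_side_raw.png

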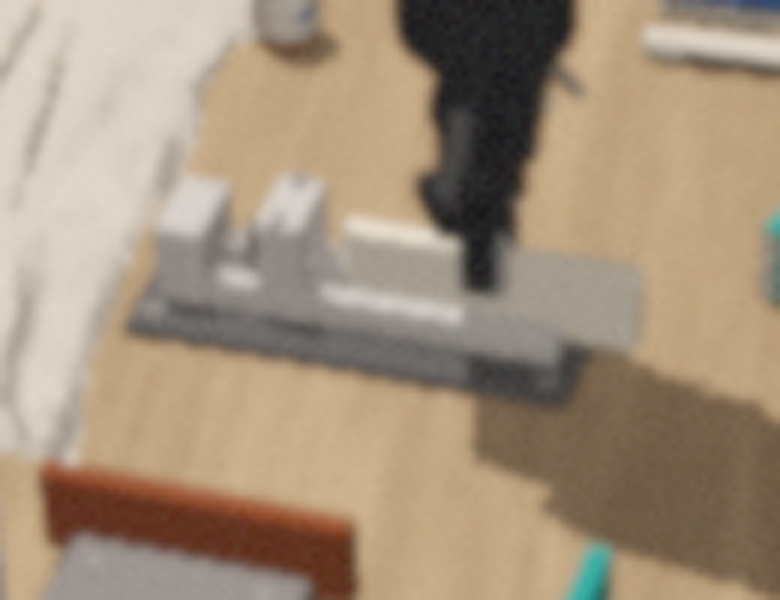

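Emit:
send_rows:
  deltas:
    - [[0, 0.05, 0, 0, 0, 0], [0.01, 0.1, 0, 0, 0, 0], [0.01, 0.1, -0.05, 0, 0, 0], [0.01, 0.1, -0.1, 0, 0, 0], [0.01, 0.1, -0.1, 0, 0, 0], [0.01, 0.1, -0.1, 0, 0, 0]]

```text
clock: 9.85
tcp_pos: [0.4447, -0.0629, 0.0293]
orientation: [-0.0, 0.07, 0.998, -0.0]
wrist_force: [0.6, 2.0, -0.5]
finger_gap: 0.0085
```

Emit:
send_rows:
  deltas:
    - [[0, 0.02, -0.05, 0, 0, 0], [0, 0.05, -0.1, 0, 0, 0], [0, 0.05, -0.1, 0, 0, 0], [0, 0.05, -0.1, 0, 0, 0]]

```text
clock: 10.25
tcp_pos: [0.4448, -0.0627, 0.0283]
orientation: [0.0, 0.07, 0.998, -0.0]
wrist_force: [-0.0, 0.0, -1.1]
finger_gap: 0.0087
```

Emit:
send_rows:
  deltas:
    - [[0, 0, -0.03, 0, 0, 0], [0, 0, -0.05, 0, 0, 0], [0, 0, -0.05, 0, 0, 0], [0, 0, -0.05, 0, 0, 0]]

```text
clock: 10.65
tcp_pos: [0.4448, -0.0626, 0.0282]
orientation: [0.0, 0.07, 0.998, -0.0]
wrist_force: [-2.4, -0.1, 5.0]
finger_gap: 0.0089
```

Emit:
send_rows:
  deltas:
    - [[0, 0, 0.03, 0, 0, 0], [0, 0, 0.03, 0, 0, 0], [0.5, -0.07, 0.03, 0, 0, 0], [0.99, -0.14, 0.03, 0, 0, 0], [1.49, -0.21, 0.03, 0, 0, 0], [1.98, -0.28, 0.03, 0, 0, 0], [2.48, -0.35, 0.03, 0, 0, 0], [2.97, -0.42, 0.03, 0, 0, 0], [2.97, -0.42, 0.03, 0, 0, 0], [2.97, -0.42, 0.03, 0, 0, 0], [2.97, -0.42, 0.03, 0, 0, 0]]

```text
clock: 11.75
tcp_pos: [0.4748, -0.0665, 0.0282]
orientation: [0.0, 0.07, 0.998, 0.0]
wrist_force: [0.2, 0.3, 2.6]
finger_gap: 0.0087
```

```bash
python3 ov.py d .4733 -.0672 .008
```

```text
[ 0.47484835 -0.06647137  0.02824244] [3.97199544e-04 6.95370166e-02 9.97579279e-01 1.67658532e-04] [0.17788397 0.34922063 2.60882256] [ 0.11639205  0.02923897 -0.03186915] 11.75 0.008668663891077427
```

View pics/d_side.png

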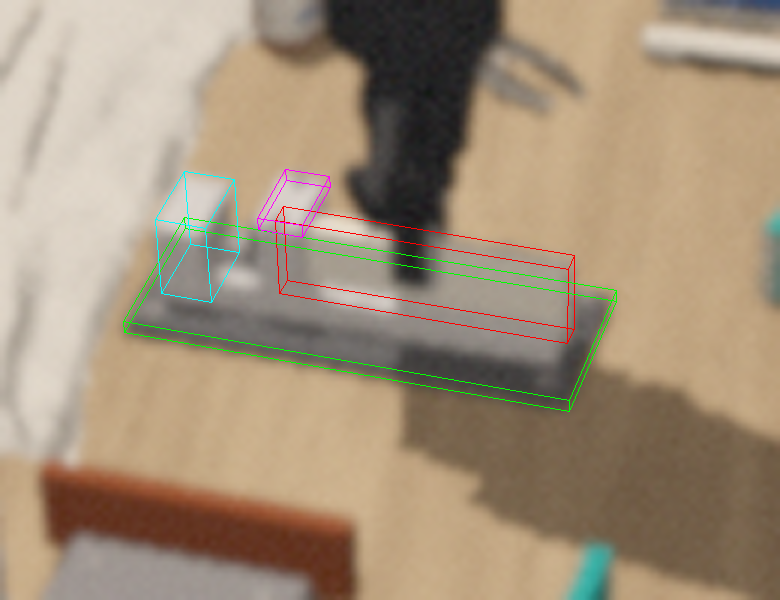

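Emit:
send_rows:
  deltas:
    - [[0, 0, 0.02, 0, 0, 0], [0.1, -0.014, 0.02, 0, 0, 0], [0.2, -0.028, 0.02, 0, 0, 0], [0.3, -0.042, 0.02, 0, 0, 0], [0.3, -0.042, 0.02, 0, 0, 0], [0.3, -0.042, 0.02, 0, 0, 0], [0.3, -0.042, 0.02, 0, 0, 0]]

```text
clock: 12.55
tcp_pos: [0.4763, -0.0668, 0.0282]
orientation: [-0.001, 0.07, 0.998, 0.0]
wrist_force: [-2.8, 0.7, 5.4]
finger_gap: 0.009
```

Emit:
send_rows:
  deltas:
    - [[0.1, -0.014, 0, 0, 0, 0], [0.1, -0.014, 0, 0, 0, 0], [0.1, -0.014, 0, 0, 0, 0]]

```text
clock: 12.85
tcp_pos: [0.4772, -0.0669, 0.0282]
orientation: [-0.001, 0.07, 0.998, 0.0]
wrist_force: [-3.0, 0.7, 5.5]
finger_gap: 0.0087
```

Emit:
send_rows:
  deltas:
    - [[0.1, -0.014, 0, 0, 0, 0], [0.1, -0.014, 0, 0, 0, 0], [0.1, -0.014, 0, 0, 0, 0]]

```text
clock: 13.15
tcp_pos: [0.4782, -0.067, 0.0282]
orientation: [-0.001, 0.07, 0.998, 0.0]
wrist_force: [-4.2, 1.0, 5.8]
finger_gap: 0.0088
```

Emit:
send_rows:
  deltas:
    - [[0.1, -0.014, 0, 0, 0, 0], [0.1, -0.014, 0, 0, 0, 0], [0.1, -0.014, 0, 0, 0, 0]]

```text
clock: 13.45
tcp_pos: [0.4792, -0.0672, 0.0282]
orientation: [-0.001, 0.07, 0.998, 0.0]
wrist_force: [-3.9, -0.1, 5.8]
finger_gap: 0.009
```

Emit:
send_rows:
  deltas:
    - [[0.1, -0.014, 0, 0, 0, 0], [0.1, -0.014, 0, 0, 0, 0], [0.1, -0.014, 0, 0, 0, 0]]

```text
clock: 13.75
tcp_pos: [0.4803, -0.0673, 0.0282]
orientation: [-0.001, 0.07, 0.998, 0.0]
wrist_force: [-3.9, 0.8, 5.2]
finger_gap: 0.0087
```

Emit:
send_rows:
  deltas:
    - [[0, 0, 0.03, 0, 0, 0], [0, 0, 0.05, 0, 0, 0], [0, 0, 0.05, 0, 0, 0], [0, 0, 0.05, 0, 0, 0]]

```text
clock: 14.15
tcp_pos: [0.4807, -0.0674, 0.0284]
orientation: [-0.001, 0.07, 0.998, 0.0]
wrist_force: [-3.0, 0.3, -0.4]
finger_gap: 0.0088
```

```bash
python3 - <<'E'
from h import *
a=[]
for i in range(6):
    read_camera('side'); s=get_state(); a.append(np.r_[s['tcp_pos']*1e3,s['wrist_force']])
print(np.round(a,2)); print(np.mean(a,0).round(2),s['clock'])
E
```

```text
[[ 4.8080e+02 -6.7370e+01  2.8400e+01 -3.3000e+00  1.0000e-01 -2.5000e-01]
 [ 4.8089e+02 -6.7390e+01  2.8430e+01 -2.5200e+00 -0.0000e+00 -3.8000e-01]
 [ 4.8095e+02 -6.7370e+01  2.8440e+01 -2.9100e+00  1.9000e-01 -9.3000e-01]
 [ 4.8103e+02 -6.7400e+01  2.8450e+01 -1.7400e+00 -4.4000e-01 -1.7000e-01]
 [ 4.8107e+02 -6.7410e+01  2.8480e+01 -2.6200e+00 -9.0000e-01 -1.7500e+00]
 [ 4.8108e+02 -6.7380e+01  2.8490e+01 -2.5100e+00 -1.0000e-01 -2.0600e+00]]
[ 4.8097e+02 -6.7390e+01  2.8450e+01 -2.6000e+00 -1.9000e-01 -9.2000e-01] 14.45
```

Emit:
send_rows:
  deltas:
    - [[0.1, -0.014, 0, 0, 0, 0], [0.2, -0.028, 0, 0, 0, 0], [0.3, -0.042, 0, 0, 0, 0], [0.4, -0.056, 0, 0, 0, 0], [0.4, -0.056, 0, 0, 0, 0], [0.4, -0.056, 0, 0, 0, 0], [0.4, -0.056, 0, 0, 0, 0], [0.4, -0.056, 0, 0, 0, 0]]

```text
clock: 15.25
tcp_pos: [0.4847, -0.0679, 0.0285]
orientation: [-0.001, 0.07, 0.998, 0.0]
wrist_force: [-4.5, -0.7, -1.2]
finger_gap: 0.0085
```

```bash
cat > av.py <<'E'
from h import *
a=[]
for i in range(8):
    read_camera('side'); s=get_state(); a.append(np.r_[s['tcp_pos']*1e3,s['wrist_force'],s['ft_torque']*10])
a=np.array(a); m=a.mean(0); print(m.round(2),a.std(0).round(2),s['orientation'],s['clock'],s['finger_gap'])
print('d',m[0]*.9902-m[1]*.1399,'push',-(m[3]*.9902-m[4]*.1399))
E
python3 av.py
```

```text
[ 4.8468e+02 -6.7880e+01  2.8520e+01 -4.8600e+00 -7.0000e-02 -1.6700e+00
  3.4000e-01  1.0560e+01 -2.3000e-01] [0.01 0.01 0.01 0.37 0.33 0.34 0.27 0.36 0.27] [-8.35507026e-04  6.95870186e-02  9.97575524e-01  1.50535423e-04] 15.65 0.00887685595754025
d 489.4223646032329 push 4.803938800160514
```

Emit:
send_rows:
  deltas:
    - [[0.1, -0.014, 0, 0, 0, 0], [0.2, -0.028, 0, 0, 0, 0], [0.32, -0.045, 0, 0, 0, 0], [0.32, -0.045, 0, 0, 0, 0], [0.32, -0.045, 0, 0, 0, 0], [0.32, -0.045, 0, 0, 0, 0], [0.32, -0.045, 0, 0, 0, 0], [0.32, -0.045, 0, 0, 0, 0]]

```text
clock: 16.45
tcp_pos: [0.4871, -0.0682, 0.0285]
orientation: [-0.001, 0.07, 0.998, 0.0]
wrist_force: [-6.6, 0.8, 0.3]
finger_gap: 0.009
```

```bash
python3 av.py; python3 ov.py e .4859 -.069 .008
```

```text
[ 4.871e+02 -6.821e+01  2.845e+01 -6.710e+00  2.200e-01  3.800e-01
  4.300e-01  1.384e+01 -1.300e-01] [0.02 0.02 0.01 0.5  0.39 0.47 0.16 0.28 0.24] [-1.48673284e-03  6.96489701e-02  9.97570443e-01  1.49876672e-04] 16.85 0.008731407269876614
d 491.8714084756659 push 6.677208923338438
[ 0.48710244 -0.06821859  0.02846   ] [-1.48673284e-03  6.96489701e-02  9.97570443e-01  1.49876672e-04] [-7.30381676 -0.04510573  0.52251066] [ 0.02877951  1.33545072 -0.0498237 ] 16.85 0.008731407269876614
```

View pics/e_side_raw.png

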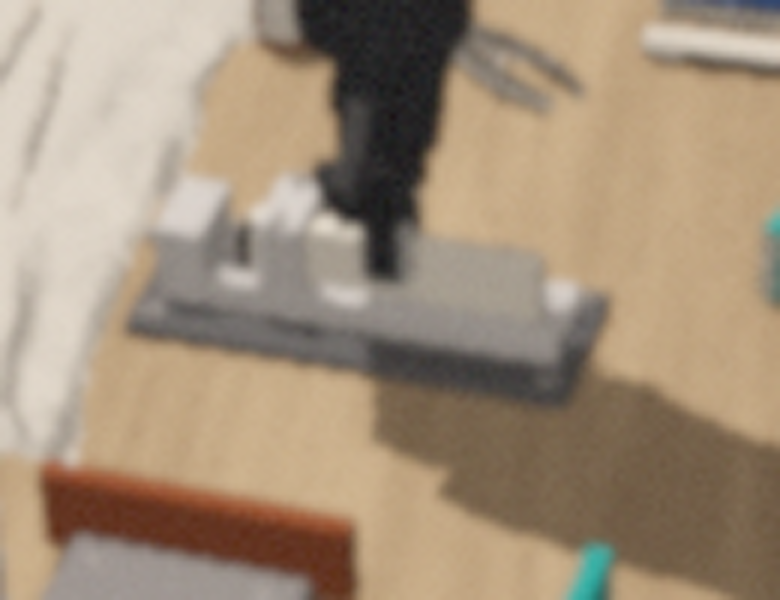

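View pics/e_side.png

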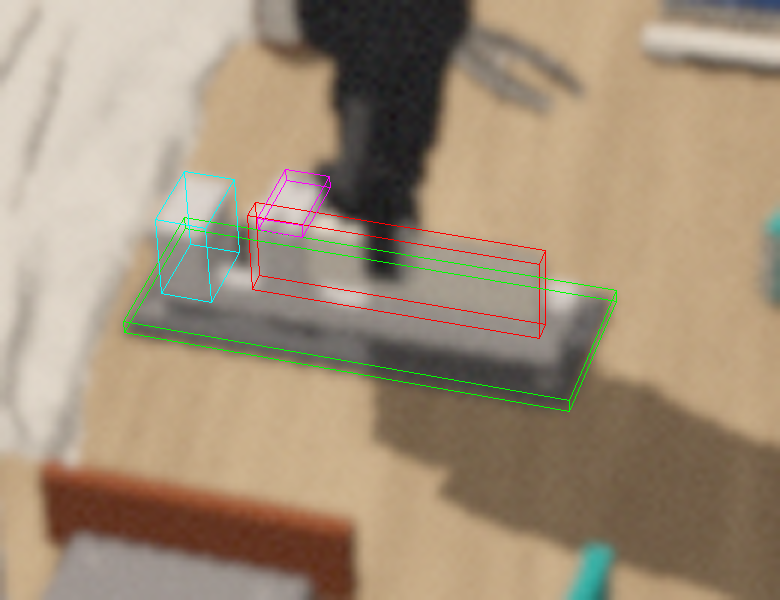

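Emit:
send_rows:
  deltas:
    - [[0.07, -0.01, 0.01, 0, 0, 0], [0.14, -0.02, 0.02, 0, 0, 0], [0.14, -0.02, 0.02, 0, 0, 0], [0.14, -0.02, 0.02, 0, 0, 0], [0.14, -0.02, 0.02, 0, 0, 0], [0.14, -0.02, 0.02, 0, 0, 0], [0.14, -0.02, 0.02, 0, 0, 0], [0.14, -0.02, 0.02, 0, 0, 0], [0.14, -0.02, 0.02, 0, 0, 0], [0.14, -0.02, 0.02, 0, 0, 0], [0.14, -0.02, 0.02, 0, 0, 0], [0.14, -0.02, 0.02, 0, 0, 0]]

```text
clock: 18.15
tcp_pos: [0.488, -0.0683, 0.0285]
orientation: [-0.002, 0.07, 0.998, 0.0]
wrist_force: [-8.1, 0.5, 0.6]
finger_gap: 0.009
```

```bash
python3 av.py
```

```text
[ 4.8796e+02 -6.8310e+01  2.8500e+01 -8.1300e+00  5.0000e-02  6.8000e-01
  5.2000e-01  1.5560e+01 -4.1000e-01] [0.01 0.01 0.01 0.48 0.32 0.58 0.24 0.17 0.35] [-1.98446982e-03  6.96705260e-02  9.97568069e-01  1.64205232e-04] 18.55 0.008734278472561119
d 492.7315577243002 push 8.055098711462872
```

Emit:
send_rows:
  deltas:
    - [[0, 0, 0, 0, 0, 0], [0, 0, 0, 0, 0, 0], [0, 0, 0, 0, 0, 0], [0, 0, 0, 0, 0, 0], [0, 0, 0, 0, 0, 0], [0, 0, 0, 0, 0, 0], [0, 0, 0, 0, 0, 0], [0, 0, 0, 0, 0, 0], [0, 0, 0, 0, 0, 0], [0, 0, 0, 0, 0, 0], [0, 0, 0, 0, 0, 0], [0, 0, 0, 0, 0, 0]]

```text
clock: 19.75
tcp_pos: [0.488, -0.0683, 0.0285]
orientation: [-0.002, 0.07, 0.998, 0.0]
wrist_force: [-7.6, 0.7, 0.3]
finger_gap: 0.0082
```

Emit:
send_rows:
  deltas:
    - [[0, 0, 0, 0, 0, 0], [0, 0, 0, 0, 0, 0], [0, 0, 0, 0, 0, 0], [0, 0, 0, 0, 0, 0], [0, 0, 0, 0, 0, 0], [0, 0, 0, 0, 0, 0], [0, 0, 0, 0, 0, 0], [0, 0, 0, 0, 0, 0], [0, 0, 0, 0, 0, 0], [0, 0, 0, 0, 0, 0], [0, 0, 0, 0, 0, 0], [0, 0, 0, 0, 0, 0]]

```text
clock: 20.95
tcp_pos: [0.488, -0.0683, 0.0285]
orientation: [-0.002, 0.07, 0.998, 0.0]
wrist_force: [-8.8, 0.1, 1.5]
finger_gap: 0.0089
```

```bash
python3 av.py; python3 - <<'E'
from h import *
save(read_camera('top'),'topf');save(read_camera('side'),'sidef')
E
```

```text
[ 4.8795e+02 -6.8300e+01  2.8500e+01 -8.0200e+00  4.4000e-01  6.2000e-01
  1.2000e-01  1.5710e+01 -5.3000e-01] [0.01 0.01 0.01 0.43 0.3  0.4  0.27 0.38 0.2 ] [-2.01503394e-03  6.96509375e-02  9.97569370e-01  1.97145392e-04] 21.35 0.00873565187157915
d 492.72584338188017 push 8.003941058479823
```

View pics/topf.png

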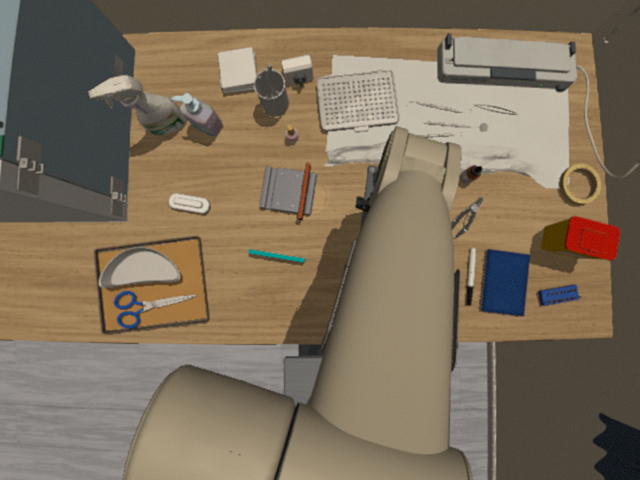

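View pics/sidef.png

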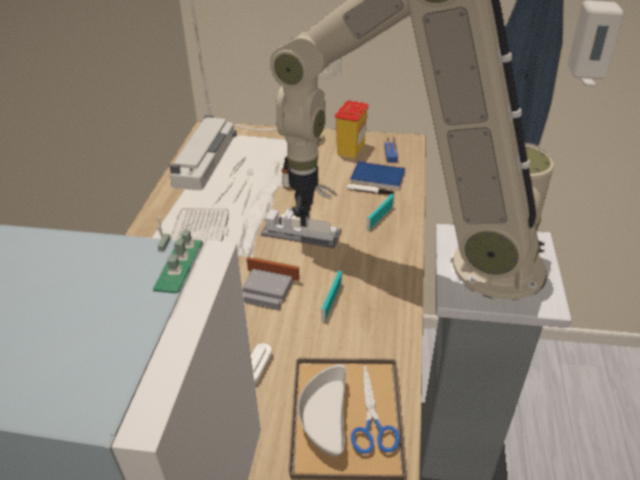

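```bash
python3 -c "
from workcell import *
print(hand_in()); s=get_state(); print(s['clock'],s['wrist_force'],s['tcp_pos'])"
```

```text
the job is handed in; nothing more can be done
None
the job is handed in; nothing more can be done
```

I took the white stone out of the rack and stood it in the open part of the clamp's slot. I then slid it under the yoke against the sprung stop and handed the job in while still gripping and pressing it. `hand_in()` reports no verdict.

**Push:** In the last checks, over about 3 s, the wrist force along the slot averaged 8.0 N (about ±0.5 N noise) with the arm still. The stop's travel, worked out from the camera-measured clamp pose, suggests nearer 9 N, about 1 N more. Up to about 1 N of the wrist reading may also be friction on the slot floor. I put the force on the stop at about 7 to 9 N, inside the 5 to 11 N window. Individual wrist readings, to the extent I looked at them, stayed below about 9 N.

**Position:** The stone sits within about 0.5 mm of the floor, with a light load on it and almost no sideways force. The tool is lined up with the slot to within a few tenths of a degree. The gripper still holds the stone, with a finger gap of 8.7 mm against the stone's 10 mm; the gap reading seems to run low.

**Other items:** In the final pictures the brown stone and the brush look unmoved. The arm partly hides the nippers and bottle in the top view, but what shows of them looks undisturbed. The clock stood at about 21.5 s of the 48 s allowed.

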